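# Build up the coupling stack on the torque bench arbor

## Task

Build the coupling on the upright arbor with the square foot: the square plate goes on first, then the plain spacer ring, then the toothed sprocket (it waits on the round-footed post), and last the cap, open end down. Lower each part over the arbor until it rests flat on the one below and only then let go, do not drop it. Leave the spanner, the small socket and the oil bottle where they are.

Things in the scene. Friction and masses are not known exactly. Their poses are not given: they have to be found in the camera images.
- arbor: target: fixed upright arbor on a SQUARE aluminium foot, 84 x 84 mm and 12 mm thick. Steel post 14 mm in diameter in its middle, straight up to 58 mm above the table, then tapering to 6 mm at its tip, 74 mm above the table. Origin: centre of the foot's underside, at table level; z up along the post
- store: storage post, fixed: a post of exactly the same sizes but on a ROUND aluminium foot, 84 mm in diameter and 12 mm thick. At the start the sprocket lies on its foot, around its post. Origin: centre of the foot's underside, at table level; z up
- plate: loose SQUARE steel plate, 50 x 50 x 16 mm, 0.2 kg, with a 24 mm through hole in its middle, lying flat on the table. Origin: centre of its underside; x and y along its sides, z up. In the finished stack its underside is 12 mm above the table
- spacer: loose plain steel ring, 42 mm outside, 24 mm bore, 16 mm high, lying flat on the table. Origin: centre of its underside, z up. In the finished stack its underside is 28 mm above the table
- sprocket: loose dark steel sprocket, a ring 46 mm in diameter with 16 real teeth, 54 mm over the tips (pick it across the teeth), 24 mm bore, 16 mm high, lying flat around the storage post. Origin: centre of its underside (12 mm above the table at the start), z up; one tooth points along x. In the finished stack its underside is 44 mm above the table
- cap: loose round steel cap with ribbed sides, 36 mm in diameter, 30 mm high plus a 5 mm dome on its closed top; open below with a blind bore 24 mm wide and 21 mm deep. It stands open end down on the table. Origin: centre of its underside, z up. In the finished stack its underside is 60 mm above the table
- ratchet: bystander, to be left alone: loose spanner about 150 mm long lying flat on the table; origin in its middle, x along it
- socket: bystander, to be left alone: small stepped steel socket, 26 mm in diameter, 42 mm high, standing upright; origin: centre of its underside
- oil: bystander, to be left alone: small oil bottle, 38 mm in diameter, 75 mm high, red cap, standing upright; origin: centre of its underside
Mind the look-alikes: they are no part of the job. What is shaped like the arbor but green or yellow is not meant.

How it is judged:
By the outcome, as a careful person would: the job done as asked, in the order asked, and still so for the second after the job is handed in, with the robot touching nothing.
It also fails if it takes over 109 s, if anything falls off the work surface, if the arm or the gripper's body presses on something with over 40 N, if the wrist force passes 120 N, or if a joint passes its speed limit or range.

## Robot

A 7-joint arm with a two-finger parallel gripper is mounted at the origin on the work surface. World frame = base frame: x ahead of the robot, y to its left, z up, the work surface at z = 0. Lengths are in m, angles in rad, forces in N, time in s.
With the tool pointing down it reaches from about 0.4 to 0.925 m from the base axis. Payload 5.6 kg.
Tool frame: the origin (TCP) lies midway between the tips of the shut fingers; the grasp point (between the pads) lies ctrl.hold_point_z behind it (ctrl.hold_point_z is the distance from the TCP to the grasp point, in m); z points along the fingers, y is the line along which they close (so a half turn about z gives the same grasp; the last joint's range is limited). The gripper opens to 85 mm and grips with 20 to 120 N. Pads are 22 mm wide; open, the fingers measure 114 mm over their backs; the gripper's body (76 mm by 85 mm) begins 54 mm behind the grasp point. The pads swing forward as they close: fully open they stand 13 mm farther back than shut.
Start: joints at [1.237, 0.468, -0.012, 1.603, 0.006, 1.071, -0.056], TCP at [0.186, -0.623, 0.231] pointing down, gripper open.
Joint ranges: [-2.53, 2.53], [-0.31, 2.02], [-1.57, 1.55], [0.28, 2.44], [-1.29, 4.43], [0.15, 1.84], [-2.92, 2.92]. Speed limits (rad/s): [2.57, 2.57, 3.14, 3.14, 3.14, 3.14, 3.14].

## Interface

Orientations are given as a 3x3 rotation matrix whose columns are the frame's x, y, z axes.
In Python, from bench import ctrl gives the robot as it stands.
- The arm moves only by the shell command python3 -m jog 'ROWS' [OPENING]. ROWS is JSON, a list of rows, each an object of numbers: "dx", "dy", "dz": the shift along the tool's x, y, z in cm; "yaw": the turn about the tool's z in degrees. A call has exactly 8 rows; each row is the pose to reach, as a shift and turn from the pose commanded when the call began, along the tool's axes at that moment; what a row does not reach only later rows make up. A row lasts 1/12 s, in which the tool goes at most 41.7 mm and 7.16 degrees, less where a joint would pass 70% of its speed; a pose out of reach is approached as far as the arm can. A call with a gripper value outside its range is refused whole. OPENING is the opening, from 0 (shut) to 1 (fully open), set as the call begins (- or left out, the last holds). The fingers move at their own pace and stop on an object; the grip force is fixed at half the most. Time passes only in rows, so rows that repeat a pose let the fingers close, or fill a call up. It gives the time, the measured TCP pose, the force, the opening and the grip force at its end, in the units of the state.
- ctrl.sense(): the state, without advancing time (a new reading comes with each control period).
- ctrl.get_image(name): name is "side" or "top"; returns a dict with "img" (384x512x3 uint8, blue, green, red), "mtx" (3x3 intrinsics, pixels), "R" (3x3) and "t" (3): a world point X has camera coordinates R X + t. Camera axes: x right, y down, z forward; pixel columns grow to the right and rows downward; lengths in m; the calibration is good to about 2 mm. A picture is of the moment at which its call begins. There is no depth.
- ctrl.close_job(): hands the job in; it is judged then, once.
The state is a dict: "t": time; "joint_pos": joint angles; "dq": joint speeds; "tau": joint torques, N m; "tcp_pos": TCP position; "tool_rot": TCP orientation; "ft_force": force on the tool from outside, world axes, zero at the start; "torque": the same for the moment, N m; "gripper_width": opening from 0.0 (shut) to 1.0 (fully open); "grip_force": force on a finger pad.
Only numpy, scipy, OpenCV 4.12 (cv2) and the standard library are available. Lean on these libraries where they do the work, as an engineer would, in place of code of your own. Each camera call takes 0.05 s, during which the arm holds its last target. There are 200 camera calls.

## Working session

There is one attempt and no reset: what is moved stays moved. The work goes in short steps, Python scripts to look and compute and a shell command to move; the robot and the scene stay as the last step left them, time stands still between calls to the robot, and variables do not carry over. Pictures are saved under pics/ and viewed, at most 15 in all, crops included, and the job is handed in when it is done.

```bash
mkdir -p pics; ls; python3 - <<'E'
from bench import ctrl
import cv2,numpy as np
print(ctrl.hold_point_z); s=ctrl.sense(); print(s['t'],s['tcp_pos'],np.round(s['tool_rot'],3),s['gripper_width'])
for n in('top','side'):
    d=ctrl.get_image(n); cv2.imwrite(f'pics/{n}0.png',d['img']); print(n,d['mtx'].tolist(),np.round(d['R'],4).tolist(),d['t'])
E
```

```text
pics
0.0187
0.0 [ 0.18615207 -0.62216985  0.23030188] [[ 0.958  0.287 -0.001]
 [ 0.287 -0.958  0.002]
 [-0.    -0.002 -1.   ]] 0.9999626877089894
top [[378.65606521484864, 0.0, 252.93591859318508], [0.0, 378.65606521484864, 195.43646800051113], [0.0, 0.0, 1.0]] [[-0.0214, -0.9998, 0.0031], [-0.9785, 0.0203, -0.2052], [0.205, -0.0074, -0.9787]] [0.09350823 0.5333213  0.86801266]
side [[366.07044806766913, 0.0, 257.78258711404015], [0.0, 366.07044806766913, 186.7074328967294], [0.0, 0.0, 1.0]] [[0.9469, -0.3215, -0.0091], [-0.2123, -0.6034, -0.7687], [0.2416, 0.7298, -0.6396]] [-0.50515602  0.20367251  0.8367999 ]
```

View pics/top0.png

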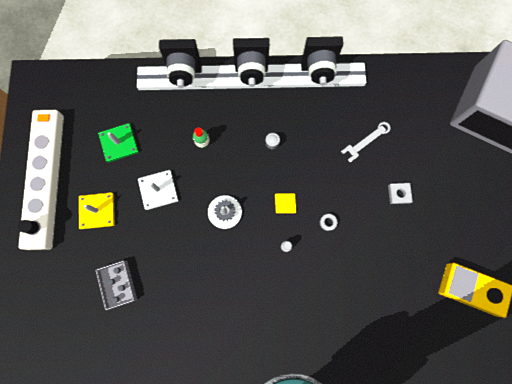

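View pics/side0.png

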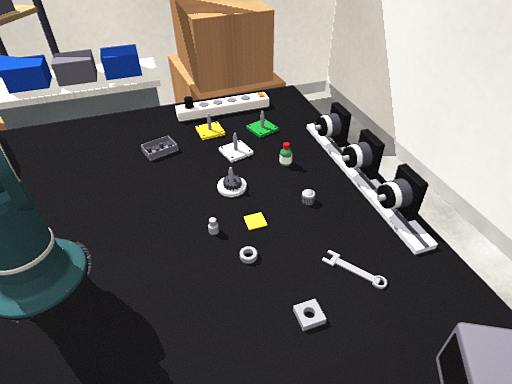

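Top picture: the arbor is the silver square foot at (158,190). Its look-alikes are the green one at (118,142), the yellow one at (97,210) and the round-footed store at (225,211). The plate is at (400,193); the yellow paper at (285,203) is not it. The spacer is at (329,222). The cap is at (272,141), and the stepped socket at (286,246) and the oil bottle at (201,137) are bystanders. Next is one close crop of each.

```bash
cat > h.py <<'E'
from bench import ctrl
import cv2,numpy as np
def crops(name,cs,out,h=20,k=6,cols=3):
    d=ctrl.get_image(name); T=[]
    for (u,v) in cs:
        c=d['img'][v-h:v+h,u-h:u+h]; c=cv2.resize(c,None,fx=k,fy=k,interpolation=cv2.INTER_CUBIC)
        for i in range(0,2*h,10):
            cv2.putText(c,str(u-h+i),(i*k,8),0,.3,(0,255,255),1);cv2.putText(c,str(v-h+i),(0,i*k+8),0,.3,(0,255,255),1)
            cv2.line(c,(i*k,0),(i*k,2*h*k),(90,90,0),1);cv2.line(c,(0,i*k),(2*h*k,i*k),(90,90,0),1)
        T.append(c)
    while len(T)%cols:T.append(T[0]*0)
    cv2.imwrite(out,cv2.vconcat([cv2.hconcat(T[i:i+cols]) for i in range(0,len(T),cols)]))
def ray(name,u,v,z,d=None):
    d=d or ctrl.get_image(name); R,t=np.array(d['R']),np.array(d['t'])
    w=R.T@np.linalg.solve(d['mtx'],[u,v,1.]); c=-R.T@t
    return c+w*(z-c[2])/w[2]
def state():
    s=ctrl.sense(); R=np.array(s['tool_rot']); return s['t'],np.array(s['tcp_pos']),R
def to(x,y,z,ang=None):
    "cm shift in tool axes to TCP xyz; ang = wanted direction (deg, world) of tool y"
    t,p,R=state(); e=R.T@(np.array([x,y,z])-p)*100
    a=np.degrees(np.arctan2(R[1,1],R[0,1])); print('t',round(t,2),'tcp',p.round(4),'shift cm',e.round(2),'ydir',round(a,1),end=' ')
    if ang is not None: print('yaw',round(-((ang-a+90)%180-90),1))
    else: print()
E
python3 - <<'E'
from h import *
crops('top',[(158,190),(225,211),(400,193),(329,222),(272,141),(286,246)],'pics/c1.png',h=22,k=6)
crops('side',[(236,148),(232,183),(310,314),(249,255),(308,197),(213,227)],'pics/c2.png',h=22,k=6)
E
```

```text
(no output)
```

View pics/c1.png

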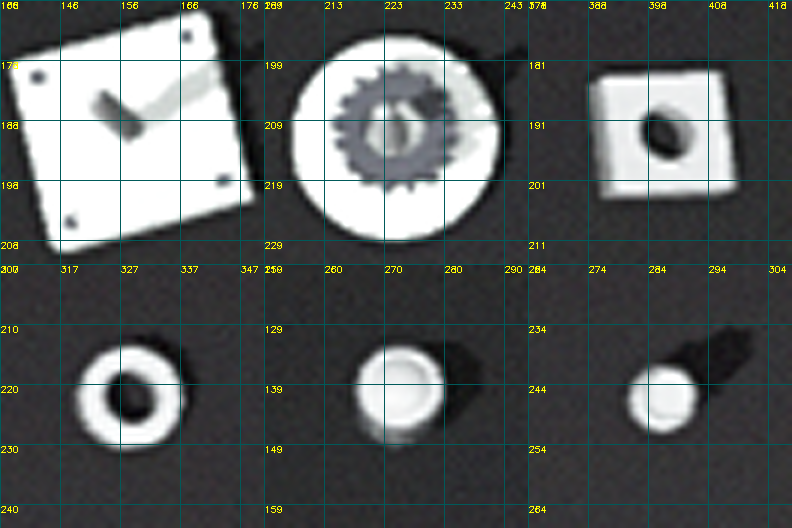

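View pics/c2.png

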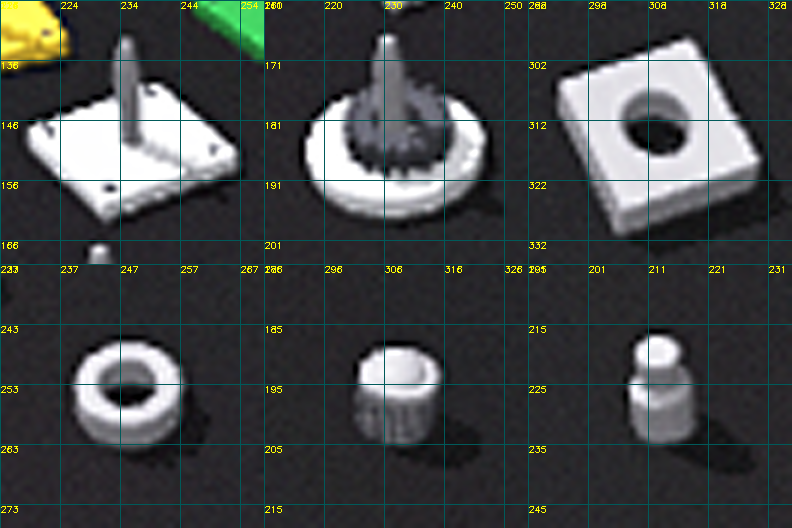

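The crops confirm the parts: silver square foot, sprocket on the round foot, 50 mm plate with hole, plain ring, ribbed cap with wide dome, stepped socket. Now I'll turn these pixels into positions.

```bash
python3 - <<'E'
from h import *
T=ctrl.get_image('top');S=ctrl.get_image('side')
def g(n,o,pts,z):
    d=T if n=='top' else S
    return np.array([ray(n,o[0]+a/6,o[1]+b/6,z,d)[:2] for a,b in pts])
def sq(l,n,o,p,z):
    q=g(n,o,p,z); e=[q[(i+1)%4]-q[i] for i in range(4)]
    print(l,n,q.mean(0).round(4),'len',np.linalg.norm(e,axis=1).round(3),'ang',[round(np.degrees(np.arctan2(v[1],v[0]))%90,1) for v in e])
sq('arbor','top',(136,168),[(11,58),(208,10),(254,203),(58,252)],.012)
sq('arbor','side',(214,126),[(28,128),(155,83),(238,160),(107,213)],.012)
sq('plate','top',(378,171),[(74,75),(194,70),(209,187),(80,195)],.016)
sq('plate','side',(288,292),[(30,85),(164,38),(230,160),(89,213)],.016)
for l,n,o,p,z in [('tip','top',(136,168),(103,95),.073),('tip','side',(214,126),(125,38),.073),('base','top',(136,168),(133,135),.012),('base','side',(214,126),(130,142),.012),
 ('storefoot','top',(203,189),(131,137),.012),('sprocket','top',(203,189),(132,128),.028),('storetip','side',(210,161),(123,36),.073),('ring','top',(307,200),(131,133),.016),('ring','side',(227,233),(128,119),.016),
 ('cap','top',(250,119),(136,123),.032),('cap','side',(286,175),(135,109),.032)]:
    print(l,n,g(n,o,[p],z)[0].round(4))
to(0,0,0)
E
```

```text
arbor top [0.5644 0.3243] len [0.086 0.088 0.084 0.088] ang [np.float64(13.2), np.float64(14.1), np.float64(13.2), np.float64(15.3)]
arbor side [0.5673 0.3217] len [0.082 0.091 0.084 0.094] ang [np.float64(14.5), np.float64(12.9), np.float64(16.4), np.float64(12.0)]
plate top [ 0.5421 -0.2963] len [0.052 0.051 0.055 0.052] ang [np.float64(1.3), np.float64(1.0), np.float64(2.4), np.float64(87.3)]
plate side [ 0.5435 -0.2961] len [0.051 0.049 0.052 0.05 ] ang [np.float64(1.9), np.float64(0.6), np.float64(2.2), np.float64(89.8)]
tip top [0.5649 0.3215]
tip side [0.5695 0.3322]
base top [0.5621 0.3242]
base side [0.567  0.3245]
storefoot top [0.5033 0.1539]
sprocket top [0.5044 0.1524]
storetip side [0.5069 0.1579]
ring top [ 0.4709 -0.1069]
ring side [ 0.4736 -0.1076]
cap top [0.6864 0.028 ]
cap side [0.6888 0.0252]
t 0.3 tcp [ 0.1863 -0.6226  0.2309] shift cm [ 1.000e-02 -6.497e+01  2.314e+01] ydir -73.3
```

```bash
python3 -c "
from h import *
to(.5425,-.2963,.12,-88.5)"
```

```text
t 0.3 tcp [ 0.1863 -0.6226  0.2309] shift cm [ 43.48 -21.04  11.1 ] ydir -73.3 yaw 15.2
```

```bash
python3 -m jog '[{"dx":3,"dy":-1.5,"dz":0.5,"yaw":2},{"dx":6,"dy":-3,"dz":1,"yaw":4},{"dx":9.5,"dy":-4.5,"dz":2,"yaw":6},{"dx":13,"dy":-6,"dz":3,"yaw":9},{"dx":16,"dy":-7.5,"dz":4,"yaw":11},{"dx":19,"dy":-9,"dz":5,"yaw":13},{"dx":22.5,"dy":-10.5,"dz":5.5,"yaw":15.2},{"dx":26,"dy":-12,"dz":6,"yaw":15.2}]' 1; python3 -c "
from h import *
to(.5425,-.2963,.12,-88.5)"
```

```text
t: 0.97
tcp_pos: [0.4016, -0.432, 0.1708]
tool_rot: [[1.0, 0.023, -0.001], [0.023, -1.0, 0.0], [-0.001, -0.0, -1.0]]
ft_force: [1.1, 0.4, -0.2]
gripper_width: 1.002
grip_force: 0.0
t 0.97 tcp [ 0.4016 -0.432   0.1708] shift cm [ 14.4  -13.24   5.07] ydir -88.7 yaw -0.2
```

```bash
python3 -m jog '[{"dx":3,"dy":-2.7,"dz":1},{"dx":6,"dy":-5.4,"dz":2},{"dx":9,"dy":-8.1,"dz":3},{"dx":12,"dy":-10.8,"dz":4},{"dx":14.4,"dy":-13.2,"dz":5},{"dx":14.4,"dy":-13.2,"dz":6},{"dx":14.4,"dy":-13.2,"dz":7},{"dx":14.4,"dy":-13.2,"dz":7}]' 1; python3 -c "
from h import *
to(.5425,-.2963,-.001,-88.5)
crops('side',[(310,300)],'pics/a1.png',h=45,k=6,cols=1)"
```

```text
t 0.97 tcp [ 0.4016 -0.432   0.1708] shift cm [ 14.4  -13.24  17.17] ydir -88.7 yaw -0.2validation failed for argument at $[0]...
```

View pics/a1.png

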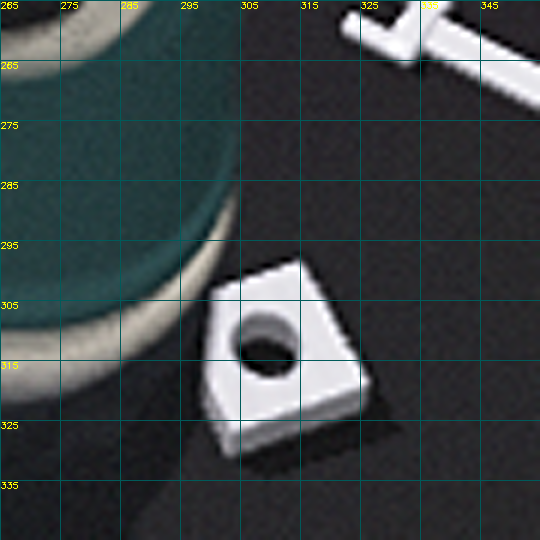

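The call was refused, probably because the rows lacked yaw. The picture shows the arm in front of the plate, and the plate unmoved, hole at about (309,312).

```bash
python3 -m jog '[{"dx":3,"dy":-2.7,"dz":1,"yaw":0},{"dx":6,"dy":-5.4,"dz":2,"yaw":0},{"dx":9,"dy":-8.1,"dz":3,"yaw":0},{"dx":12,"dy":-10.8,"dz":4,"yaw":0},{"dx":14.4,"dy":-13.2,"dz":5,"yaw":0},{"dx":14.4,"dy":-13.2,"dz":6,"yaw":0},{"dx":14.4,"dy":-13.2,"dz":7,"yaw":0},{"dx":14.4,"dy":-13.2,"dz":7,"yaw":0}]' 1; python3 -c "
from h import *
to(.5425,-.2963,-.001,-88.5)
crops('side',[(310,290)],'pics/a2.png',h=45,k=6,cols=1)"
```

```text
t: 1.68
tcp_pos: [0.5398, -0.2976, 0.0989]
tool_rot: [[1.0, 0.025, -0.004], [0.025, -1.0, 0.001], [-0.004, -0.001, -1.0]]
ft_force: [-1.0, -0.4, 0.3]
gripper_width: 0.998
grip_force: 0.0
t 1.68 tcp [ 0.5398 -0.2976  0.0989] shift cm [ 0.32 -0.11  9.99] ydir -88.5 yaw -0.0
```

View pics/a2.png

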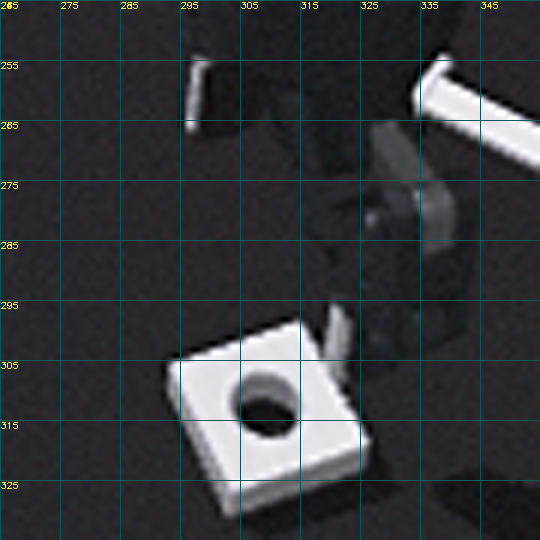

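The gripper stands above the plate, finger pads at about (297,260) and (322,302) to either side of it. Descend and grip.

```bash
python3 -m jog '[{"dx":0.1,"dy":0,"dz":2.5,"yaw":0},{"dx":0.1,"dy":0,"dz":5,"yaw":0},{"dx":0.1,"dy":0,"dz":7,"yaw":0},{"dx":0.1,"dy":0,"dz":8.5,"yaw":0},{"dx":0.1,"dy":0,"dz":9.3,"yaw":0},{"dx":0.1,"dy":0,"dz":9.7,"yaw":0},{"dx":0.1,"dy":0,"dz":9.7,"yaw":0},{"dx":0.1,"dy":0,"dz":9.7,"yaw":0}]' 1; python3 -c "
from h import *
to(.5425,-.2963,-.001,-88.5)"
```

```text
t: 2.4
tcp_pos: [0.543, -0.2986, 0.0053]
tool_rot: [[1.0, 0.024, 0.001], [0.024, -1.0, -0.001], [0.001, 0.001, -1.0]]
ft_force: [0.5, 0.6, 0.5]
gripper_width: 0.999
grip_force: 0.0
t 2.4 tcp [ 0.543  -0.2986  0.0053] shift cm [-0.04 -0.23  0.63] ydir -88.6 yaw -0.1
```

```bash
python3 -m jog '[{"dx":0,"dy":-0.1,"dz":0.3,"yaw":0},{"dx":0,"dy":-0.2,"dz":0.5,"yaw":0},{"dx":0,"dy":-0.2,"dz":0.5,"yaw":0},{"dx":0,"dy":-0.2,"dz":0.5,"yaw":0},{"dx":0,"dy":-0.2,"dz":0.5,"yaw":0},{"dx":0,"dy":-0.2,"dz":0.5,"yaw":0},{"dx":0,"dy":-0.2,"dz":0.5,"yaw":0},{"dx":0,"dy":-0.2,"dz":0.5,"yaw":0}]' 1; python3 -m jog '[{"dx":0,"dy":0,"dz":0,"yaw":0},{"dx":0,"dy":0,"dz":0,"yaw":0},{"dx":0,"dy":0,"dz":0,"yaw":0},{"dx":0,"dy":0,"dz":0,"yaw":0},{"dx":0,"dy":0,"dz":0,"yaw":0},{"dx":0,"dy":0,"dz":0,"yaw":0},{"dx":0,"dy":0,"dz":0,"yaw":0},{"dx":0,"dy":0,"dz":0,"yaw":0}]' 0;
```

```text
t: 3.07
tcp_pos: [0.5426, -0.2956, -0.0007]
tool_rot: [[1.0, 0.025, 0.0], [0.025, -1.0, -0.0], [0.0, 0.0, -1.0]]
ft_force: [-1.0, 0.4, 0.8]
gripper_width: 1.001
grip_force: 0.0
t: 3.73
tcp_pos: [0.5428, -0.2957, -0.0004]
tool_rot: [[1.0, 0.025, 0.001], [0.025, -1.0, -0.0], [0.001, 0.0, -1.0]]
ft_force: [-1.2, 0.4, 5.4]
gripper_width: 0.569
grip_force: 63.9
```

```bash
python3 -m jog '[{"dx":0,"dy":0,"dz":-1.5,"yaw":0},{"dx":0,"dy":0,"dz":-4,"yaw":0},{"dx":0,"dy":0,"dz":-7,"yaw":0},{"dx":0.1,"dy":-1.5,"dz":-10,"yaw":0},{"dx":0.3,"dy":-4,"dz":-12.5,"yaw":0},{"dx":0.5,"dy":-7.5,"dz":-13.5,"yaw":-2},{"dx":0.7,"dy":-11.5,"dz":-13.5,"yaw":-3},{"dx":1,"dy":-15.5,"dz":-13.5,"yaw":-4}]' 0; python3 -m jog '[{"dx":0.2,"dy":-4,"dz":0,"yaw":-2},{"dx":0.4,"dy":-8,"dz":0,"yaw":-4},{"dx":0.6,"dy":-12,"dz":0,"yaw":-5},{"dx":0.8,"dy":-16,"dz":0,"yaw":-6},{"dx":1,"dy":-20,"dz":0,"yaw":-7},{"dx":1.2,"dy":-24,"dz":0,"yaw":-8},{"dx":1.3,"dy":-27.5,"dz":0,"yaw":-8.5},{"dx":1.4,"dy":-30,"dz":0,"yaw":-8.5}]' 0; python3 -c "
from h import *
to(.565,.3235,.13,-76)"
```

```text
t: 4.4
tcp_pos: [0.5483, -0.1396, 0.1358]
tool_rot: [[0.996, 0.094, 0.001], [0.094, -0.996, -0.001], [0.001, 0.001, -1.0]]
ft_force: [1.5, 0.5, -2.6]
gripper_width: 0.565
grip_force: 63.3
t: 5.07
tcp_pos: [0.5325, 0.1636, 0.1347]
tool_rot: [[0.969, 0.245, -0.001], [0.245, -0.969, 0.001], [-0.0, -0.001, -1.0]]
ft_force: [0.9, 0.1, -3.1]
gripper_width: 0.563
grip_force: 63.2
t 5.07 tcp [0.5325 0.1636 0.1347] shift cm [  7.07 -14.7    0.48] ydir -75.8 yaw 0.2
```

```bash
python3 -m jog '[{"dx":1.5,"dy":-3,"dz":0,"yaw":0},{"dx":3,"dy":-6,"dz":0,"yaw":0},{"dx":4.5,"dy":-9,"dz":0.3,"yaw":0},{"dx":6,"dy":-12,"dz":0.5,"yaw":0},{"dx":6.8,"dy":-14,"dz":1,"yaw":0},{"dx":7.1,"dy":-14.7,"dz":1.5,"yaw":0},{"dx":7.1,"dy":-14.7,"dz":2,"yaw":0},{"dx":7.1,"dy":-14.7,"dz":2,"yaw":0}]' 0; python3 -c "
from h import *
to(.565,.3235,.011,-76)
crops('side',[(240,135)],'pics/a3.png',h=30,k=9,cols=1)"
```

```text
t: 5.73
tcp_pos: [0.5663, 0.3177, 0.1126]
tool_rot: [[0.97, 0.241, -0.003], [0.241, -0.97, -0.003], [-0.004, 0.002, -1.0]]
ft_force: [0.4, -1.0, -2.2]
gripper_width: 0.567
grip_force: 63.2
t 5.73 tcp [0.5663 0.3177 0.1126] shift cm [ 0.05 -0.61 10.16] ydir -76.0 yaw -0.0
```

View pics/a3.png

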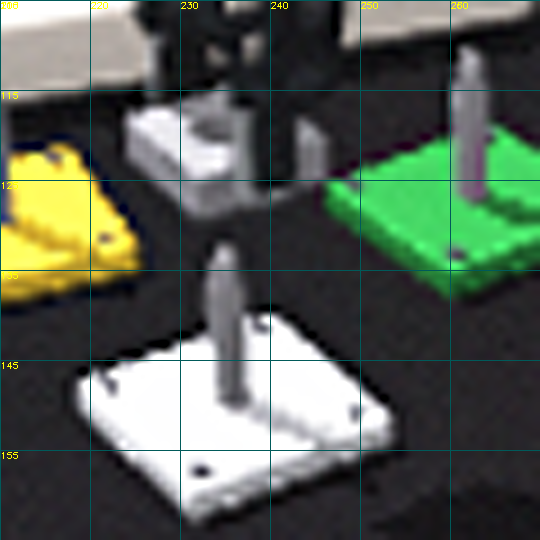

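The plate (hole about (234,119)) is held above the silver arbor (tip about (234.5,132)), and the green look-alike stands to the right. Checking the hole position relative to the arbor.

```bash
python3 -c "
from h import *
print(ray('side',233.9,119.1,.129),ray('side',234.6,132.5,.073)); to(.566,.324,.011,-76)"
```

```text
[0.56534479 0.31803589 0.129     ] [0.56854495 0.33151671 0.073     ]
t 5.88 tcp [0.5678 0.3169 0.1142] shift cm [-0.   -0.75 10.32] ydir -76.2 yaw -0.2
```

```bash
python3 -m jog '[{"dx":0,"dy":-0.4,"dz":0,"yaw":0},{"dx":0,"dy":-0.8,"dz":0.5,"yaw":0},{"dx":0,"dy":-0.8,"dz":1,"yaw":0},{"dx":0,"dy":-0.8,"dz":1.5,"yaw":0},{"dx":0,"dy":-0.8,"dz":2,"yaw":0},{"dx":0,"dy":-0.8,"dz":2.5,"yaw":0},{"dx":0,"dy":-0.8,"dz":2.5,"yaw":0},{"dx":0,"dy":-0.8,"dz":2.5,"yaw":0}]' 0; python3 -c "
from h import *
to(.566,.3245,.012,-76)
crops('side',[(237,135)],'pics/a4.png',h=25,k=10,cols=1)"
```

```text
t: 6.55
tcp_pos: [0.5653, 0.3269, 0.0886]
tool_rot: [[0.97, 0.241, -0.001], [0.241, -0.971, -0.001], [-0.001, 0.0, -1.0]]
ft_force: [-0.1, 0.5, -2.1]
gripper_width: 0.57
grip_force: 63.2
t 6.55 tcp [0.5653 0.3269 0.0886] shift cm [0.02 0.24 7.66] ydir -76.0 yaw -0.0
```

View pics/a4.png

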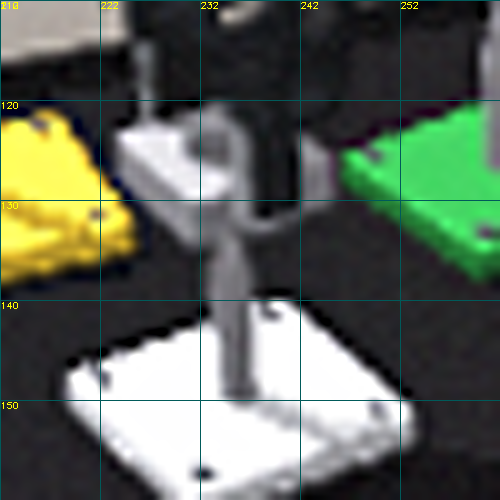

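The plate is just above the tip, hole at about (234,124), post at x≈234 just below it. It lines up, so I'll lower it.

```bash
python3 -m jog '[{"dx":0,"dy":0.15,"dz":0,"yaw":0},{"dx":0,"dy":0.15,"dz":0.5,"yaw":0},{"dx":0,"dy":0.15,"dz":1,"yaw":0},{"dx":0,"dy":0.15,"dz":1.5,"yaw":0},{"dx":0,"dy":0.15,"dz":2,"yaw":0},{"dx":0,"dy":0.15,"dz":2.5,"yaw":0},{"dx":0,"dy":0.15,"dz":3,"yaw":0},{"dx":0,"dy":0.15,"dz":3,"yaw":0}]' 0; python3 -c "
from h import *
to(.566,.3245,.012,-76)"
```

```text
t: 7.27
tcp_pos: [0.5651, 0.3252, 0.0577]
tool_rot: [[0.97, 0.241, -0.002], [0.241, -0.97, -0.001], [-0.002, 0.001, -1.0]]
ft_force: [0.1, 0.8, -2.8]
gripper_width: 0.563
grip_force: 63.3
t 7.27 tcp [0.5651 0.3252 0.0577] shift cm [0.08 0.09 4.57] ydir -76.0 yaw -0.0
```

```bash
python3 -m jog '[{"dx":0,"dy":0,"dz":0.7,"yaw":0},{"dx":0,"dy":0,"dz":1.4,"yaw":0},{"dx":0,"dy":0,"dz":2.1,"yaw":0},{"dx":0,"dy":0,"dz":2.8,"yaw":0},{"dx":0,"dy":0,"dz":3.4,"yaw":0},{"dx":0,"dy":0,"dz":3.9,"yaw":0},{"dx":0,"dy":0,"dz":4.2,"yaw":0},{"dx":0,"dy":0,"dz":4.2,"yaw":0}]' 0; python3 -m jog '[{"dx":0,"dy":0,"dz":0.1,"yaw":0},{"dx":0,"dy":0,"dz":0.2,"yaw":0},{"dx":0,"dy":0,"dz":0.3,"yaw":0},{"dx":0,"dy":0,"dz":0.4,"yaw":0},{"dx":0,"dy":0,"dz":0.45,"yaw":0},{"dx":0,"dy":0,"dz":0.45,"yaw":0},{"dx":0,"dy":0,"dz":0.45,"yaw":0},{"dx":0,"dy":0,"dz":0.45,"yaw":0}]' 0
```

```text
t: 7.93
tcp_pos: [0.5654, 0.3254, 0.0163]
tool_rot: [[0.97, 0.241, -0.001], [0.241, -0.97, -0.001], [-0.001, 0.0, -1.0]]
ft_force: [-0.5, 0.7, -2.4]
gripper_width: 0.569
grip_force: 63.3
t: 8.6
tcp_pos: [0.5659, 0.3257, 0.0128]
tool_rot: [[0.97, 0.241, 0.0], [0.241, -0.97, 0.0], [0.0, 0.0, -1.0]]
ft_force: [0.3, -1.0, -2.1]
gripper_width: 0.57
grip_force: 63.3
```

```bash
python3 -m jog '[{"dx":0,"dy":0,"dz":0.05,"yaw":0},{"dx":0,"dy":0,"dz":0.1,"yaw":0},{"dx":0,"dy":0,"dz":0.15,"yaw":0},{"dx":0,"dy":0,"dz":0.2,"yaw":0},{"dx":0,"dy":0,"dz":0.2,"yaw":0},{"dx":0,"dy":0,"dz":0.2,"yaw":0},{"dx":0,"dy":0,"dz":0.2,"yaw":0},{"dx":0,"dy":0,"dz":0.2,"yaw":0}]' 0
```

```text
t: 9.27
tcp_pos: [0.5659, 0.3257, 0.0116]
tool_rot: [[0.97, 0.241, 0.0], [0.241, -0.97, -0.0], [0.0, 0.0, -1.0]]
ft_force: [-1.2, -1.9, 5.8]
gripper_width: 0.562
grip_force: 64.1
```

Contact. Release and rise.

```bash
python3 -m jog '[{"dx":0,"dy":0,"dz":0,"yaw":0},{"dx":0,"dy":0,"dz":0,"yaw":0},{"dx":0,"dy":0,"dz":0,"yaw":0},{"dx":0,"dy":0,"dz":0,"yaw":0},{"dx":0,"dy":0,"dz":0,"yaw":0},{"dx":0,"dy":0,"dz":0,"yaw":0},{"dx":0,"dy":0,"dz":0,"yaw":0},{"dx":0,"dy":0,"dz":0,"yaw":0}]' 1;  python3 -m jog '[{"dx":0,"dy":0,"dz":-1,"yaw":0},{"dx":0,"dy":0,"dz":-2.5,"yaw":0},{"dx":0,"dy":0,"dz":-4.5,"yaw":0},{"dx":0,"dy":0,"dz":-7,"yaw":0},{"dx":0,"dy":0,"dz":-9.5,"yaw":0},{"dx":0,"dy":0,"dz":-12,"yaw":0},{"dx":0,"dy":1,"dz":-13,"yaw":0},{"dx":0,"dy":3,"dz":-13,"yaw":0}]' 1; python3 -c "
from h import *
to(.4722,-.1072,.12)"
```

```text
t: 9.93
tcp_pos: [0.5658, 0.3257, 0.0107]
tool_rot: [[0.97, 0.241, -0.0], [0.241, -0.97, -0.0], [-0.0, 0.0, -1.0]]
ft_force: [-0.2, -0.5, -0.3]
gripper_width: 1.004
grip_force: 0.0
t: 10.6
tcp_pos: [0.574, 0.3002, 0.1456]
tool_rot: [[0.969, 0.246, 0.006], [0.246, -0.969, 0.005], [0.007, -0.004, -1.0]]
ft_force: [0.5, -0.2, 0.4]
gripper_width: 1.006
grip_force: 0.0
t 10.6 tcp [0.574  0.3002 0.1456] shift cm [-19.89  37.     2.28] ydir -75.8
```

```bash
python3 -m jog '[{"dx":-1.5,"dy":3,"dz":0,"yaw":0},{"dx":-3,"dy":6.5,"dz":0,"yaw":0},{"dx":-5,"dy":10,"dz":0,"yaw":0},{"dx":-7,"dy":13.5,"dz":0,"yaw":0},{"dx":-9,"dy":17,"dz":0,"yaw":0},{"dx":-10.5,"dy":20.5,"dz":0,"yaw":0},{"dx":-12.5,"dy":24,"dz":0,"yaw":0},{"dx":-14,"dy":27,"dz":0,"yaw":0}]' 1;  python3 -m jog '[{"dx":-2,"dy":3,"dz":0,"yaw":0},{"dx":-4,"dy":6,"dz":0,"yaw":0},{"dx":-5.5,"dy":9,"dz":0.5,"yaw":0},{"dx":-5.9,"dy":10,"dz":1.5,"yaw":0},{"dx":-5.9,"dy":10,"dz":3,"yaw":0},{"dx":-5.9,"dy":10,"dz":4.5,"yaw":0},{"dx":-5.9,"dy":10,"dz":4.5,"yaw":0},{"dx":-5.9,"dy":10,"dz":4.5,"yaw":0}]' 1; python3 -c "
from h import *
to(.4722,-.1072,0)
crops('side',[(236,145)],'pics/a5.png',h=25,k=10,cols=1)"
```

```text
t: 11.27
tcp_pos: [0.501, -0.0028, 0.1412]
tool_rot: [[0.971, 0.239, -0.0], [0.239, -0.971, -0.001], [-0.0, 0.001, -1.0]]
ft_force: [-0.0, -1.4, -0.0]
gripper_width: 0.997
grip_force: 0.0
t: 11.93
tcp_pos: [0.4687, -0.1105, 0.0955]
tool_rot: [[0.97, 0.241, -0.002], [0.241, -0.97, 0.0], [-0.001, -0.001, -1.0]]
ft_force: [0.4, 0.1, 0.4]
gripper_width: 0.997
grip_force: 0.0
t 11.93 tcp [ 0.4687 -0.1105  0.0955] shift cm [ 0.43 -0.23  9.55] ydir -76.0
```

View pics/a5.png

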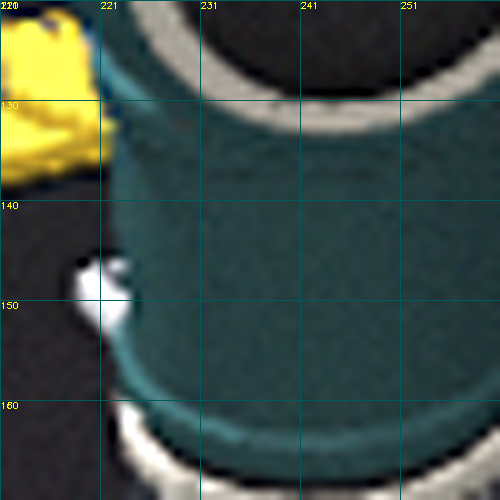

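The arm hides the arbor in this view (only a foot corner shows at (221,149)), so I'll check it later. Now the spacer.

```bash
python3 -m jog '[{"dx":0.2,"dy":-0.1,"dz":2,"yaw":0},{"dx":0.3,"dy":-0.1,"dz":4,"yaw":0},{"dx":0.3,"dy":-0.1,"dz":6,"yaw":0},{"dx":0.3,"dy":-0.1,"dz":7.5,"yaw":0},{"dx":0.3,"dy":-0.1,"dz":8.5,"yaw":0},{"dx":0.3,"dy":-0.1,"dz":9,"yaw":0},{"dx":0.3,"dy":-0.1,"dz":9.2,"yaw":0},{"dx":0.3,"dy":-0.1,"dz":9.2,"yaw":0}]' 1; python3 -c "
from h import *
to(.4722,-.1072,0)"
```

```text
t: 12.65
tcp_pos: [0.4724, -0.1088, 0.0041]
tool_rot: [[0.97, 0.242, 0.001], [0.242, -0.97, -0.0], [0.001, 0.0, -1.0]]
ft_force: [0.5, 0.4, 0.2]
gripper_width: 0.998
grip_force: 0.0
t 12.65 tcp [ 0.4724 -0.1088  0.0041] shift cm [ 0.02 -0.16  0.41] ydir -76.0
```

```bash
python3 -m jog '[{"dx":0,"dy":-0.1,"dz":0.2,"yaw":0},{"dx":0,"dy":-0.1,"dz":0.4,"yaw":0},{"dx":0,"dy":-0.1,"dz":0.4,"yaw":0},{"dx":0,"dy":-0.1,"dz":0.4,"yaw":0},{"dx":0,"dy":-0.1,"dz":0.4,"yaw":0},{"dx":0,"dy":-0.1,"dz":0.4,"yaw":0},{"dx":0,"dy":-0.1,"dz":0.4,"yaw":0},{"dx":0,"dy":-0.1,"dz":0.4,"yaw":0}]' 1; python3 -m jog '[{"dx":0,"dy":0,"dz":0,"yaw":0},{"dx":0,"dy":0,"dz":0,"yaw":0},{"dx":0,"dy":0,"dz":0,"yaw":0},{"dx":0,"dy":0,"dz":0,"yaw":0},{"dx":0,"dy":0,"dz":0,"yaw":0},{"dx":0,"dy":0,"dz":0,"yaw":0},{"dx":0,"dy":0,"dz":0,"yaw":0},{"dx":0,"dy":0,"dz":0,"yaw":0}]' 0; python3 -m jog '[{"dx":0,"dy":0,"dz":-1,"yaw":0},{"dx":0,"dy":0,"dz":-3,"yaw":0},{"dx":0,"dy":0,"dz":-6,"yaw":0},{"dx":0,"dy":0,"dz":-9,"yaw":0},{"dx":0,"dy":0,"dz":-12,"yaw":0},{"dx":0,"dy":0,"dz":-14,"yaw":0},{"dx":0.5,"dy":-1,"dz":-14.5,"yaw":0},{"dx":1.5,"dy":-3,"dz":-14.5,"yaw":0}]' 0; python3 -c "
from h import *
to(.5659,.3255,.13,-76)"
```

```text
t: 13.32
tcp_pos: [0.4717, -0.1079, -0.0002]
tool_rot: [[0.97, 0.241, 0.0], [0.241, -0.97, -0.0], [0.0, 0.0, -1.0]]
ft_force: [-0.2, 0.2, -0.9]
gripper_width: 1.002
grip_force: 0.0
t: 13.98
tcp_pos: [0.4717, -0.1079, 0.0003]
tool_rot: [[0.97, 0.241, -0.0], [0.241, -0.97, -0.0], [-0.0, 0.0, -1.0]]
ft_force: [-1.1, -0.0, 6.3]
gripper_width: 0.469
grip_force: 59.5
t: 14.65
tcp_pos: [0.4797, -0.0771, 0.1468]
tool_rot: [[0.972, 0.236, 0.004], [0.236, -0.972, -0.002], [0.003, 0.003, -1.0]]
ft_force: [1.3, 0.0, -0.4]
gripper_width: 0.469
grip_force: 60.7
t 14.65 tcp [ 0.4797 -0.0771  0.1468] shift cm [ 17.88 -37.09   1.64] ydir -76.3 yaw -0.3
```

```bash
python3 -m jog '[{"dx":1.8,"dy":-3.5,"dz":0,"yaw":0},{"dx":3.4,"dy":-7,"dz":0,"yaw":0},{"dx":5,"dy":-10.5,"dz":0,"yaw":0},{"dx":6.6,"dy":-14,"dz":0,"yaw":0},{"dx":8.2,"dy":-17.5,"dz":0,"yaw":0},{"dx":9.8,"dy":-21,"dz":0,"yaw":0},{"dx":11.4,"dy":-24,"dz":0,"yaw":0},{"dx":13,"dy":-27,"dz":0,"yaw":0}]' 0;  python3 -m jog '[{"dx":2,"dy":-3.5,"dz":0,"yaw":0},{"dx":4,"dy":-7,"dz":0,"yaw":0},{"dx":4.7,"dy":-9,"dz":0.5,"yaw":0},{"dx":4.9,"dy":-10.1,"dz":1.5,"yaw":0},{"dx":4.9,"dy":-10.1,"dz":2.5,"yaw":0},{"dx":4.9,"dy":-10.1,"dz":3,"yaw":0},{"dx":4.9,"dy":-10.1,"dz":3.5,"yaw":0},{"dx":4.9,"dy":-10.1,"dz":3.5,"yaw":0}]' 0; python3 -c "
from h import *
to(.5659,.3255,.028,-76)"
```

```text
t: 15.32
tcp_pos: [0.539, 0.221, 0.144]
tool_rot: [[0.97, 0.243, -0.002], [0.243, -0.97, -0.0], [-0.002, -0.0, -1.0]]
ft_force: [0.3, -0.4, -1.3]
gripper_width: 0.472
grip_force: 60.7
t: 15.98
tcp_pos: [0.5629, 0.3249, 0.108]
tool_rot: [[0.971, 0.238, -0.002], [0.238, -0.971, -0.003], [-0.003, 0.002, -1.0]]
ft_force: [-0.3, 0.1, -0.4]
gripper_width: 0.468
grip_force: 60.7
t 15.98 tcp [0.5629 0.3249 0.108 ] shift cm [ 0.33 -0.01  7.99] ydir -76.2 yaw -0.2
```

```bash
python3 -m jog '[{"dx":0.1,"dy":0,"dz":0.5,"yaw":0},{"dx":0.2,"dy":0,"dz":1,"yaw":0},{"dx":0.2,"dy":0,"dz":1.6,"yaw":0},{"dx":0.2,"dy":0,"dz":2,"yaw":0},{"dx":0.2,"dy":0,"dz":2,"yaw":0},{"dx":0.2,"dy":0,"dz":2,"yaw":0},{"dx":0.2,"dy":0,"dz":2,"yaw":0},{"dx":0.2,"dy":0,"dz":2,"yaw":0}]' 0; python3 -c "
from h import *
to(.5659,.3255,.028,-76)
crops('side',[(237,135)],'pics/a6.png',h=25,k=10,cols=1)"
```

```text
t: 16.65
tcp_pos: [0.5654, 0.3288, 0.0901]
tool_rot: [[0.97, 0.241, 0.001], [0.241, -0.97, 0.0], [0.001, -0.0, -1.0]]
ft_force: [0.7, 0.6, -0.6]
gripper_width: 0.468
grip_force: 60.7
t 16.65 tcp [0.5654 0.3288 0.0901] shift cm [-0.03  0.34  6.21] ydir -76.0 yaw -0.0
```

View pics/a6.png

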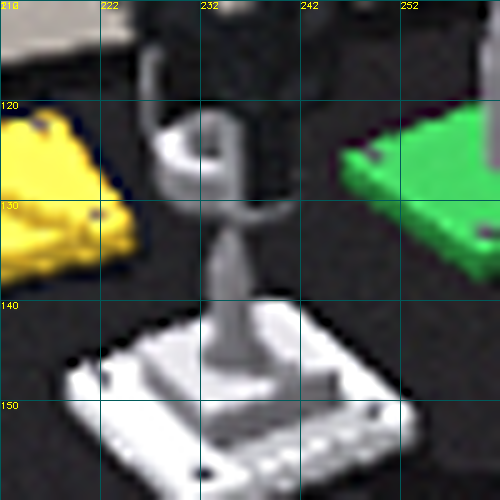

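The plate sits flat on the foot around the post (about (233,147)). The ring is above the tip, its bore at about (233.5,124). Lower it.

```bash
python3 -m jog '[{"dx":0,"dy":0.15,"dz":0.3,"yaw":0},{"dx":0,"dy":0.25,"dz":0.8,"yaw":0},{"dx":0,"dy":0.25,"dz":1.5,"yaw":0},{"dx":0,"dy":0.25,"dz":2.2,"yaw":0},{"dx":0,"dy":0.25,"dz":2.9,"yaw":0},{"dx":0,"dy":0.25,"dz":3.5,"yaw":0},{"dx":0,"dy":0.25,"dz":3.5,"yaw":0},{"dx":0,"dy":0.25,"dz":3.5,"yaw":0}]' 0; python3 -m jog '[{"dx":0,"dy":0,"dz":0.5,"yaw":0},{"dx":0,"dy":0,"dz":1,"yaw":0},{"dx":0,"dy":0,"dz":1.5,"yaw":0},{"dx":0,"dy":0,"dz":1.9,"yaw":0},{"dx":0,"dy":0,"dz":2.2,"yaw":0},{"dx":0,"dy":0,"dz":2.4,"yaw":0},{"dx":0,"dy":0,"dz":2.4,"yaw":0},{"dx":0,"dy":0,"dz":2.4,"yaw":0}]' 0
```

```text
t: 17.37
tcp_pos: [0.5654, 0.326, 0.054]
tool_rot: [[0.97, 0.241, -0.001], [0.241, -0.97, -0.001], [-0.001, 0.0, -1.0]]
ft_force: [0.2, -0.1, -1.4]
gripper_width: 0.464
grip_force: 60.7
t: 18.03
tcp_pos: [0.5658, 0.3261, 0.0307]
tool_rot: [[0.97, 0.241, -0.0], [0.241, -0.97, -0.0], [-0.0, 0.0, -1.0]]
ft_force: [0.1, -0.4, -0.2]
gripper_width: 0.467
grip_force: 60.7
```

Expected contact at about z = 0.0283.

```bash
python3 -m jog '[{"dx":0,"dy":0,"dz":0.05,"yaw":0},{"dx":0,"dy":0,"dz":0.1,"yaw":0},{"dx":0,"dy":0,"dz":0.15,"yaw":0},{"dx":0,"dy":0,"dz":0.2,"yaw":0},{"dx":0,"dy":0,"dz":0.25,"yaw":0},{"dx":0,"dy":0,"dz":0.3,"yaw":0},{"dx":0,"dy":0,"dz":0.3,"yaw":0},{"dx":0,"dy":0,"dz":0.3,"yaw":0}]' 0
```

```text
t: 18.7
tcp_pos: [0.5658, 0.3262, 0.0284]
tool_rot: [[0.97, 0.241, 0.0], [0.241, -0.97, -0.0], [0.0, 0.0, -1.0]]
ft_force: [-1.6, -1.3, 4.7]
gripper_width: 0.467
grip_force: 61.2
```

```bash
python3 -m jog '[{"dx":0,"dy":0,"dz":0,"yaw":0},{"dx":0,"dy":0,"dz":0,"yaw":0},{"dx":0,"dy":0,"dz":0,"yaw":0},{"dx":0,"dy":0,"dz":0,"yaw":0},{"dx":0,"dy":0,"dz":0,"yaw":0},{"dx":0,"dy":0,"dz":0,"yaw":0},{"dx":0,"dy":0,"dz":0,"yaw":0},{"dx":0,"dy":0,"dz":0,"yaw":0}]' 1;  python3 -m jog '[{"dx":0,"dy":0,"dz":-1,"yaw":0},{"dx":0,"dy":0,"dz":-2.5,"yaw":0},{"dx":0,"dy":0,"dz":-4.5,"yaw":0},{"dx":0,"dy":0,"dz":-7,"yaw":0},{"dx":0,"dy":0,"dz":-9.5,"yaw":0},{"dx":0,"dy":0,"dz":-11,"yaw":0},{"dx":0,"dy":0,"dz":-11,"yaw":0},{"dx":0,"dy":0,"dz":-11,"yaw":0}]' 1; python3 -c "
from h import *
to(.505,.153,.12)
d=ctrl.get_image('side')['img'][160:200,205:260]; e=ctrl.get_image('top')['img'][193:229,205:245]
cv2.imwrite('pics/a7.png',cv2.hconcat([cv2.resize(d,(440,320),interpolation=2),cv2.resize(e,(355,320),interpolation=2)]))"
```

```text
t: 19.37
tcp_pos: [0.5658, 0.3262, 0.0277]
tool_rot: [[0.97, 0.241, -0.0], [0.241, -0.97, -0.0], [-0.0, -0.0, -1.0]]
ft_force: [1.0, -0.2, -0.1]
gripper_width: 0.999
grip_force: 0.0
t: 20.03
tcp_pos: [0.5666, 0.3266, 0.1401]
tool_rot: [[0.97, 0.241, 0.003], [0.241, -0.97, 0.002], [0.003, -0.001, -1.0]]
ft_force: [0.6, 0.4, -0.5]
gripper_width: 1.004
grip_force: 0.0
t 20.03 tcp [0.5666 0.3266 0.1401] shift cm [-10.17  15.37   1.96] ydir -76.0
```

View pics/a7.png

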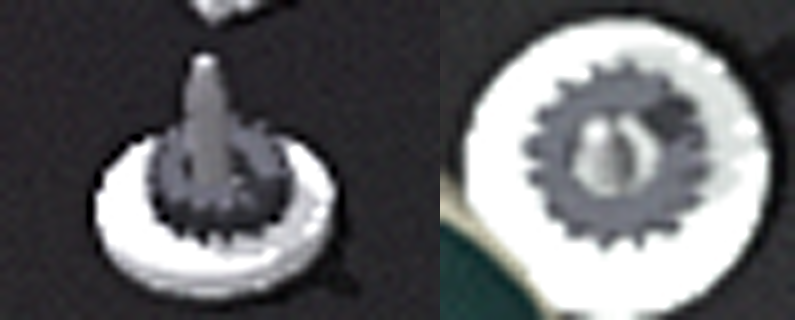

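The sprocket lies level on the round foot. In the top crop its centre is at full-image (225,210.4), with a tooth gap pointing along about 3° mod 22.5°, so I'll grip with tool y at −87°, two teeth on each pad.

```bash
python3 -m jog '[{"dx":-1.5,"dy":2.5,"dz":0,"yaw":2},{"dx":-3.5,"dy":5.5,"dz":0,"yaw":4},{"dx":-5.5,"dy":8.5,"dz":0,"yaw":6},{"dx":-7.5,"dy":11.5,"dz":0,"yaw":8},{"dx":-9.5,"dy":14,"dz":0,"yaw":10},{"dx":-10.1,"dy":15.4,"dz":0,"yaw":11},{"dx":-10.1,"dy":15.4,"dz":0.5,"yaw":11},{"dx":-10.1,"dy":15.4,"dz":1,"yaw":11}]' 1; python3 -m jog '[{"dx":0,"dy":0,"dz":1,"yaw":0},{"dx":0,"dy":0,"dz":1.5,"yaw":0},{"dx":0,"dy":0,"dz":1.5,"yaw":0},{"dx":0,"dy":0,"dz":1.5,"yaw":0},{"dx":0,"dy":0,"dz":1.5,"yaw":0},{"dx":0,"dy":0,"dz":1.5,"yaw":0},{"dx":0,"dy":0,"dz":1.5,"yaw":0},{"dx":0,"dy":0,"dz":1.5,"yaw":0}]' 1; python3 -c "
from h import *
to(.5055,.153,.011,-87)
crops('side',[(240,175)],'pics/a8.png',h=25,k=10,cols=1)"
```

```text
t: 20.8
tcp_pos: [0.5052, 0.1521, 0.1273]
tool_rot: [[0.999, 0.051, 0.0], [0.051, -0.999, 0.0], [0.0, -0.0, -1.0]]
ft_force: [-0.1, 1.3, -0.0]
gripper_width: 0.997
grip_force: 0.0
t: 21.47
tcp_pos: [0.5051, 0.1525, 0.1131]
tool_rot: [[0.999, 0.052, 0.001], [0.052, -0.999, 0.0], [0.001, -0.0, -1.0]]
ft_force: [0.6, 0.6, -0.2]
gripper_width: 1.0
grip_force: 0.0
t 21.47 tcp [0.5051 0.1525 0.1131] shift cm [ 0.04 -0.05 10.21] ydir -87.0 yaw -0.0
```

View pics/a8.png

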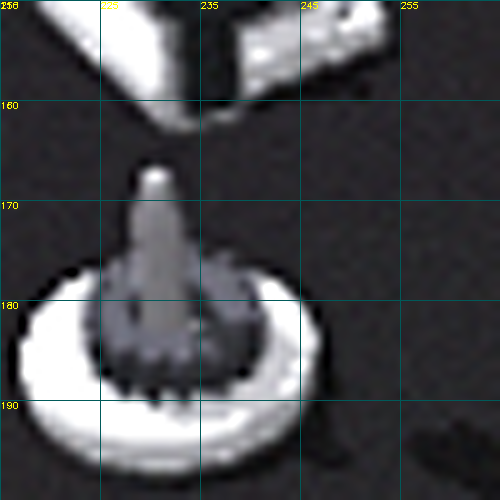

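The sprocket is at about (232.5,181) and the finger comes down at (234,160). Descend to just above the foot and grip.

```bash
python3 -m jog '[{"dx":0,"dy":0,"dz":2,"yaw":0},{"dx":0,"dy":0,"dz":4,"yaw":0},{"dx":0,"dy":0,"dz":5.5,"yaw":0},{"dx":0,"dy":0,"dz":7,"yaw":0},{"dx":0,"dy":0,"dz":8,"yaw":0},{"dx":0,"dy":0,"dz":9,"yaw":0},{"dx":0,"dy":0,"dz":9.6,"yaw":0},{"dx":0,"dy":0,"dz":9.6,"yaw":0}]' 1; python3 -m jog '[{"dx":0,"dy":0,"dz":0.2,"yaw":0},{"dx":0,"dy":0,"dz":0.4,"yaw":0},{"dx":0,"dy":0,"dz":0.5,"yaw":0},{"dx":0,"dy":0,"dz":0.5,"yaw":0},{"dx":0,"dy":0,"dz":0.5,"yaw":0},{"dx":0,"dy":0,"dz":0.5,"yaw":0},{"dx":0,"dy":0,"dz":0.5,"yaw":0},{"dx":0,"dy":0,"dz":0.5,"yaw":0}]' 1
```

```text
t: 22.18
tcp_pos: [0.5043, 0.1521, 0.0158]
tool_rot: [[0.999, 0.052, -0.002], [0.052, -0.999, -0.001], [-0.002, 0.0, -1.0]]
ft_force: [0.5, -0.2, -0.1]
gripper_width: 0.997
grip_force: 0.0
t: 22.85
tcp_pos: [0.505, 0.1524, 0.0119]
tool_rot: [[0.999, 0.052, 0.0], [0.052, -0.999, 0.0], [0.0, -0.0, -1.0]]
ft_force: [-0.8, -0.5, 1.0]
gripper_width: 0.997
grip_force: 0.0
```

```bash
python3 -m jog '[{"dx":0,"dy":0,"dz":0,"yaw":0},{"dx":0,"dy":0,"dz":0,"yaw":0},{"dx":0,"dy":0,"dz":0,"yaw":0},{"dx":0,"dy":0,"dz":0,"yaw":0},{"dx":0,"dy":0,"dz":0,"yaw":0},{"dx":0,"dy":0,"dz":0,"yaw":0},{"dx":0,"dy":0,"dz":0,"yaw":0},{"dx":0,"dy":0,"dz":0,"yaw":0}]' 0; python3 -m jog '[{"dx":0,"dy":0,"dz":-0.5,"yaw":0},{"dx":0,"dy":0,"dz":-1,"yaw":0},{"dx":0,"dy":0,"dz":-2,"yaw":0},{"dx":0,"dy":0,"dz":-3.5,"yaw":0},{"dx":0,"dy":0,"dz":-5,"yaw":0},{"dx":0,"dy":0,"dz":-7,"yaw":0},{"dx":0,"dy":0,"dz":-9,"yaw":0},{"dx":0,"dy":0,"dz":-10.5,"yaw":0}]' 0; python3 -c "
from h import *
to(.5658,.326,.12)"
```

```text
t: 23.52
tcp_pos: [0.505, 0.1525, 0.0125]
tool_rot: [[0.999, 0.052, 0.0], [0.052, -0.999, 0.0], [0.0, -0.0, -1.0]]
ft_force: [-2.4, -0.6, 7.4]
gripper_width: 0.595
grip_force: 61.4
t: 24.18
tcp_pos: [0.5053, 0.1525, 0.1189]
tool_rot: [[0.999, 0.052, 0.001], [0.052, -0.999, 0.0], [0.001, -0.0, -1.0]]
ft_force: [0.3, -0.8, -1.9]
gripper_width: 0.594
grip_force: 63.0
t 24.18 tcp [0.5053 0.1525 0.1189] shift cm [  6.94 -17.02  -0.09] ydir -87.0
```

```bash
python3 -m jog '[{"dx":1.2,"dy":-3,"dz":-0.5,"yaw":0},{"dx":2.6,"dy":-6.5,"dz":-0.5,"yaw":0},{"dx":4,"dy":-10,"dz":-0.5,"yaw":0},{"dx":5.4,"dy":-13,"dz":-0.5,"yaw":0},{"dx":6.3,"dy":-15.5,"dz":-0.5,"yaw":0},{"dx":6.9,"dy":-17,"dz":-0.3,"yaw":0},{"dx":6.9,"dy":-17,"dz":0,"yaw":0},{"dx":6.9,"dy":-17,"dz":0,"yaw":0}]' 0; python3 -m jog '[{"dx":0,"dy":0,"dz":0.5,"yaw":0},{"dx":0,"dy":0,"dz":1,"yaw":0},{"dx":0,"dy":0,"dz":1.5,"yaw":0},{"dx":0,"dy":0,"dz":2,"yaw":0},{"dx":0,"dy":0,"dz":2.5,"yaw":0},{"dx":0,"dy":0,"dz":2.5,"yaw":0},{"dx":0,"dy":0,"dz":2.5,"yaw":0},{"dx":0,"dy":0,"dz":2.5,"yaw":0}]' 0; python3 -c "
from h import *
to(.5658,.326,.0445)
crops('side',[(237,135)],'pics/a9.png',h=25,k=10,cols=1)"
```

```text
t: 24.85
tcp_pos: [0.5641, 0.3263, 0.1162]
tool_rot: [[0.999, 0.053, -0.001], [0.053, -0.999, -0.001], [-0.001, 0.001, -1.0]]
ft_force: [-0.1, -0.5, -1.5]
gripper_width: 0.597
grip_force: 63.0
t: 25.52
tcp_pos: [0.5652, 0.3257, 0.0918]
tool_rot: [[0.999, 0.052, 0.0], [0.052, -0.999, 0.0], [0.0, -0.0, -1.0]]
ft_force: [-0.8, -0.2, -2.5]
gripper_width: 0.598
grip_force: 63.0
t 25.52 tcp [0.5652 0.3257 0.0918] shift cm [ 0.06 -0.03  4.73] ydir -87.0
```

View pics/a9.png

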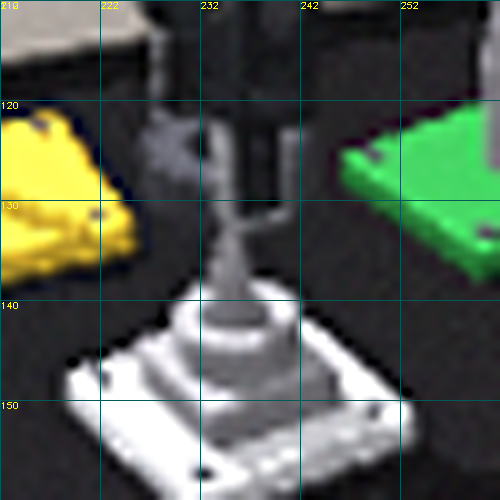

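The plate and ring are seated, with the post inside the ring at about (235,141). The sprocket, largely hidden by the finger, is held above the tip. Lower it.

```bash
python3 -m jog '[{"dx":0,"dy":0,"dz":0.4,"yaw":0},{"dx":0,"dy":0,"dz":0.9,"yaw":0},{"dx":0,"dy":0,"dz":1.5,"yaw":0},{"dx":0,"dy":0,"dz":2,"yaw":0},{"dx":0,"dy":0,"dz":2.5,"yaw":0},{"dx":0,"dy":0,"dz":3,"yaw":0},{"dx":0,"dy":0,"dz":3,"yaw":0},{"dx":0,"dy":0,"dz":3,"yaw":0}]' 0; python3 -m jog '[{"dx":0,"dy":0,"dz":0.4,"yaw":0},{"dx":0,"dy":0,"dz":0.8,"yaw":0},{"dx":0,"dy":0,"dz":1.1,"yaw":0},{"dx":0,"dy":0,"dz":1.3,"yaw":0},{"dx":0,"dy":0,"dz":1.5,"yaw":0},{"dx":0,"dy":0,"dz":1.5,"yaw":0},{"dx":0,"dy":0,"dz":1.5,"yaw":0},{"dx":0,"dy":0,"dz":1.5,"yaw":0}]' 0
```

```text
t: 26.23
tcp_pos: [0.5648, 0.3256, 0.0612]
tool_rot: [[0.999, 0.052, -0.001], [0.052, -0.999, -0.0], [-0.001, 0.0, -1.0]]
ft_force: [-0.1, -0.3, -1.3]
gripper_width: 0.601
grip_force: 63.0
t: 26.9
tcp_pos: [0.5651, 0.3258, 0.0469]
tool_rot: [[0.999, 0.052, 0.0], [0.052, -0.999, 0.0], [0.0, -0.0, -1.0]]
ft_force: [-0.2, 0.4, -2.1]
gripper_width: 0.596
grip_force: 63.0
```

```bash
python3 -m jog '[{"dx":0,"dy":0,"dz":0.05,"yaw":0},{"dx":0,"dy":0,"dz":0.1,"yaw":0},{"dx":0,"dy":0,"dz":0.15,"yaw":0},{"dx":0,"dy":0,"dz":0.2,"yaw":0},{"dx":0,"dy":0,"dz":0.25,"yaw":0},{"dx":0,"dy":0,"dz":0.3,"yaw":0},{"dx":0,"dy":0,"dz":0.3,"yaw":0},{"dx":0,"dy":0,"dz":0.3,"yaw":0}]' 0
```

```text
t: 27.57
tcp_pos: [0.5651, 0.3257, 0.0446]
tool_rot: [[0.999, 0.052, 0.0], [0.052, -0.999, -0.0], [0.0, 0.0, -1.0]]
ft_force: [-2.8, -1.9, 5.8]
gripper_width: 0.596
grip_force: 63.7
```

```bash
python3 -m jog '[{"dx":0,"dy":0,"dz":0,"yaw":0},{"dx":0,"dy":0,"dz":0,"yaw":0},{"dx":0,"dy":0,"dz":0,"yaw":0},{"dx":0,"dy":0,"dz":0,"yaw":0},{"dx":0,"dy":0,"dz":0,"yaw":0},{"dx":0,"dy":0,"dz":0,"yaw":0},{"dx":0,"dy":0,"dz":0,"yaw":0},{"dx":0,"dy":0,"dz":0,"yaw":0}]' 1;  python3 -m jog '[{"dx":0,"dy":0,"dz":-1,"yaw":0},{"dx":0,"dy":0,"dz":-2.5,"yaw":0},{"dx":0,"dy":0,"dz":-4.5,"yaw":0},{"dx":0,"dy":0,"dz":-7,"yaw":0},{"dx":0,"dy":0,"dz":-9.5,"yaw":0},{"dx":0,"dy":0,"dz":-10.5,"yaw":0},{"dx":0.2,"dy":1,"dz":-10.5,"yaw":0},{"dx":1,"dy":3,"dz":-10.5,"yaw":0}]' 1; python3 -c "
from h import *
to(.6878,.0265,.12)"
```

```text
t: 28.23
tcp_pos: [0.5651, 0.3257, 0.0437]
tool_rot: [[0.999, 0.052, -0.0], [0.052, -0.999, -0.0], [-0.0, 0.0, -1.0]]
ft_force: [0.3, 0.4, 0.1]
gripper_width: 0.998
grip_force: 0.0
t: 28.9
tcp_pos: [0.5751, 0.299, 0.1498]
tool_rot: [[0.998, 0.057, 0.001], [0.057, -0.998, 0.003], [0.001, -0.003, -1.0]]
ft_force: [0.0, 0.2, -0.2]
gripper_width: 1.002
grip_force: 0.0
t 28.9 tcp [0.5751 0.299  0.1498] shift cm [ 9.7  27.85  2.92] ydir -86.7
```

```bash
python3 -m jog '[{"dx":1,"dy":3.5,"dz":0,"yaw":0},{"dx":2.2,"dy":7,"dz":0,"yaw":0},{"dx":3.4,"dy":10.5,"dz":0,"yaw":0},{"dx":4.6,"dy":14,"dz":0,"yaw":0},{"dx":5.8,"dy":17.5,"dz":0,"yaw":0},{"dx":7,"dy":21,"dz":0,"yaw":0},{"dx":8.2,"dy":24.5,"dz":0,"yaw":0},{"dx":9.2,"dy":27,"dz":0,"yaw":0}]' 1; python3 -m jog '[{"dx":0.4,"dy":0.7,"dz":0.5,"yaw":0},{"dx":0.4,"dy":0.7,"dz":1.5,"yaw":0},{"dx":0.4,"dy":0.7,"dz":3,"yaw":0},{"dx":0.4,"dy":0.7,"dz":4,"yaw":0},{"dx":0.4,"dy":0.7,"dz":4.5,"yaw":0},{"dx":0.4,"dy":0.7,"dz":4.5,"yaw":0},{"dx":0.4,"dy":0.7,"dz":4.5,"yaw":0},{"dx":0.4,"dy":0.7,"dz":4.5,"yaw":0}]' 1; python3 -c "
from h import *
to(.6878,.0265,.004)
d=ctrl.get_image('side')['img']; a=cv2.resize(d[175:215,285:335],(400,320),interpolation=2); b=cv2.resize(d[115:165,210:260],(320,320),interpolation=2)
cv2.imwrite('pics/a10.png',cv2.hconcat([a,b]))"
```

```text
t: 29.57
tcp_pos: [0.6822, 0.0254, 0.1474]
tool_rot: [[0.999, 0.048, -0.002], [0.048, -0.999, -0.003], [-0.002, 0.003, -1.0]]
ft_force: [0.6, -0.1, -0.1]
gripper_width: 0.999
grip_force: 0.0
t: 30.23
tcp_pos: [0.6871, 0.0253, 0.1043]
tool_rot: [[0.999, 0.053, 0.001], [0.053, -0.999, 0.0], [0.001, -0.0, -1.0]]
ft_force: [-0.3, -0.0, 1.0]
gripper_width: 0.997
grip_force: 0.0
t 30.23 tcp [0.6871 0.0253 0.1043] shift cm [ 0.07 -0.11 10.03] ydir -87.0
```

View pics/a10.png

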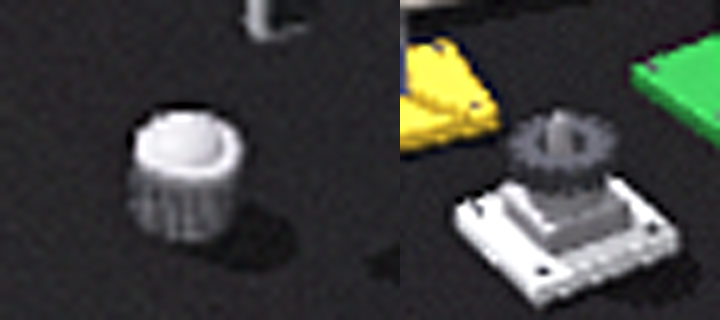

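The stack is right so far: sprocket on the ring and plate, post tip through its bore at crop (560,130). The cap stands free at full-image (308.5,193). Descend on it.

```bash
python3 -m jog '[{"dx":0.05,"dy":-0.1,"dz":2,"yaw":0},{"dx":0.05,"dy":-0.1,"dz":4,"yaw":0},{"dx":0.05,"dy":-0.1,"dz":6,"yaw":0},{"dx":0.05,"dy":-0.1,"dz":7.5,"yaw":0},{"dx":0.05,"dy":-0.1,"dz":8.6,"yaw":0},{"dx":0.05,"dy":-0.1,"dz":9.5,"yaw":0},{"dx":0.05,"dy":-0.1,"dz":9.9,"yaw":0},{"dx":0.05,"dy":-0.1,"dz":9.9,"yaw":0}]' 1; python3 -m jog '[{"dx":0,"dy":0,"dz":0,"yaw":0},{"dx":0,"dy":0,"dz":0,"yaw":0},{"dx":0,"dy":0,"dz":0,"yaw":0},{"dx":0,"dy":0,"dz":0,"yaw":0},{"dx":0,"dy":0,"dz":0,"yaw":0},{"dx":0,"dy":0,"dz":0,"yaw":0},{"dx":0,"dy":0,"dz":0,"yaw":0},{"dx":0,"dy":0,"dz":0,"yaw":0}]' 0
```

```text
t: 30.95
tcp_pos: [0.6869, 0.0256, 0.0041]
tool_rot: [[0.999, 0.052, -0.001], [0.052, -0.999, -0.0], [-0.001, 0.0, -1.0]]
ft_force: [0.3, 0.2, 1.0]
gripper_width: 1.002
grip_force: 0.0
t: 31.62
tcp_pos: [0.688, 0.0257, 0.0059]
tool_rot: [[0.999, 0.052, 0.002], [0.052, -0.999, 0.0], [0.002, -0.0, -1.0]]
ft_force: [-0.7, -0.2, 5.6]
gripper_width: 0.4
grip_force: 60.2
```

```bash
python3 -m jog '[{"dx":0,"dy":0,"dz":-1,"yaw":0},{"dx":0,"dy":0,"dz":-3,"yaw":0},{"dx":0,"dy":0,"dz":-6,"yaw":0},{"dx":0,"dy":0,"dz":-9,"yaw":0},{"dx":0,"dy":0,"dz":-12,"yaw":0},{"dx":0,"dy":0,"dz":-14,"yaw":0},{"dx":-0.5,"dy":-1,"dz":-14.5,"yaw":0},{"dx":-1.5,"dy":-3,"dz":-14.5,"yaw":0}]' 0; python3 -c "
from h import *
to(.5655,.3258,.15)"
```

```text
t: 32.28
tcp_pos: [0.6721, 0.0518, 0.1517]
tool_rot: [[0.999, 0.046, 0.004], [0.046, -0.999, -0.002], [0.004, 0.002, -1.0]]
ft_force: [-0.1, -0.1, -1.8]
gripper_width: 0.402
grip_force: 59.9
t 32.28 tcp [0.6721 0.0518 0.1517] shift cm [ -9.38 -27.87   0.07] ydir -87.3
```

```bash
python3 -m jog '[{"dx":-1,"dy":-3.5,"dz":0,"yaw":0},{"dx":-2.2,"dy":-7,"dz":0,"yaw":0},{"dx":-3.4,"dy":-10.5,"dz":0,"yaw":0},{"dx":-4.6,"dy":-14,"dz":0,"yaw":0},{"dx":-5.8,"dy":-17.5,"dz":0,"yaw":0},{"dx":-7,"dy":-21,"dz":0,"yaw":0},{"dx":-8.2,"dy":-24.5,"dz":0,"yaw":0},{"dx":-9,"dy":-27,"dz":0,"yaw":0}]' 0; python3 -m jog '[{"dx":-0.3,"dy":-0.8,"dz":0.5,"yaw":0},{"dx":-0.3,"dy":-0.8,"dz":1.5,"yaw":0},{"dx":-0.3,"dy":-0.8,"dz":2.5,"yaw":0},{"dx":-0.3,"dy":-0.8,"dz":3.5,"yaw":0},{"dx":-0.3,"dy":-0.8,"dz":4,"yaw":0},{"dx":-0.3,"dy":-0.8,"dz":4,"yaw":0},{"dx":-0.3,"dy":-0.8,"dz":4,"yaw":0},{"dx":-0.3,"dy":-0.8,"dz":4,"yaw":0}]' 0; python3 -c "
from h import *
to(.5655,.3258,.0655)"
```

```text
t: 32.95
tcp_pos: [0.5627, 0.324, 0.1484]
tool_rot: [[0.998, 0.056, -0.003], [0.056, -0.998, 0.001], [-0.003, -0.001, -1.0]]
ft_force: [0.2, 0.2, -1.3]
gripper_width: 0.397
grip_force: 59.9
t: 33.62
tcp_pos: [0.5641, 0.327, 0.11]
tool_rot: [[0.999, 0.05, 0.0], [0.05, -0.999, 0.0], [0.0, -0.0, -1.0]]
ft_force: [0.4, 0.9, -0.9]
gripper_width: 0.402
grip_force: 59.9
t 33.62 tcp [0.5641 0.327  0.11  ] shift cm [0.13 0.13 4.45] ydir -87.1
```

```bash
python3 -m jog '[{"dx":0.1,"dy":0.1,"dz":0.3,"yaw":0},{"dx":0.1,"dy":0.1,"dz":0.7,"yaw":0},{"dx":0.1,"dy":0.1,"dz":1.2,"yaw":0},{"dx":0.1,"dy":0.1,"dz":1.7,"yaw":0},{"dx":0.1,"dy":0.1,"dz":2.2,"yaw":0},{"dx":0.1,"dy":0.1,"dz":2.7,"yaw":0},{"dx":0.1,"dy":0.1,"dz":2.7,"yaw":0},{"dx":0.1,"dy":0.1,"dz":2.7,"yaw":0}]' 0; python3 -m jog '[{"dx":0,"dy":0,"dz":0.4,"yaw":0},{"dx":0,"dy":0,"dz":0.8,"yaw":0},{"dx":0,"dy":0,"dz":1.1,"yaw":0},{"dx":0,"dy":0,"dz":1.3,"yaw":0},{"dx":0,"dy":0,"dz":1.4,"yaw":0},{"dx":0,"dy":0,"dz":1.4,"yaw":0},{"dx":0,"dy":0,"dz":1.4,"yaw":0},{"dx":0,"dy":0,"dz":1.4,"yaw":0}]' 0
```

```text
t: 34.28
tcp_pos: [0.5642, 0.3265, 0.0822]
tool_rot: [[0.999, 0.052, -0.001], [0.052, -0.999, -0.001], [-0.001, 0.0, -1.0]]
ft_force: [-0.9, 0.7, -1.4]
gripper_width: 0.4
grip_force: 59.9
t: 34.95
tcp_pos: [0.5646, 0.3267, 0.0689]
tool_rot: [[0.999, 0.052, 0.0], [0.052, -0.999, 0.0], [0.0, -0.0, -1.0]]
ft_force: [-0.6, 0.3, -1.0]
gripper_width: 0.403
grip_force: 59.9
```

```bash
python3 -m jog '[{"dx":0,"dy":0,"dz":0.1,"yaw":0},{"dx":0,"dy":0,"dz":0.15,"yaw":0},{"dx":0,"dy":0,"dz":0.2,"yaw":0},{"dx":0,"dy":0,"dz":0.25,"yaw":0},{"dx":0,"dy":0,"dz":0.3,"yaw":0},{"dx":0,"dy":0,"dz":0.35,"yaw":0},{"dx":0,"dy":0,"dz":0.35,"yaw":0},{"dx":0,"dy":0,"dz":0.35,"yaw":0}]' 0
```

```text
t: 35.62
tcp_pos: [0.5646, 0.3267, 0.0659]
tool_rot: [[0.999, 0.052, 0.0], [0.052, -0.999, -0.0], [0.0, 0.0, -1.0]]
ft_force: [-1.0, -1.1, 5.1]
gripper_width: 0.401
grip_force: 60.5
```

Contact at the expected height. Release, rise, look.

```bash
python3 -m jog '[{"dx":0,"dy":0,"dz":0,"yaw":0},{"dx":0,"dy":0,"dz":0,"yaw":0},{"dx":0,"dy":0,"dz":0,"yaw":0},{"dx":0,"dy":0,"dz":0,"yaw":0},{"dx":0,"dy":0,"dz":0,"yaw":0},{"dx":0,"dy":0,"dz":0,"yaw":0},{"dx":0,"dy":0,"dz":0,"yaw":0},{"dx":0,"dy":0,"dz":0,"yaw":0}]' 1;  python3 -m jog '[{"dx":0,"dy":0,"dz":-1,"yaw":0},{"dx":0,"dy":0,"dz":-2.5,"yaw":0},{"dx":0,"dy":0,"dz":-4.5,"yaw":0},{"dx":0,"dy":0,"dz":-7,"yaw":0},{"dx":0,"dy":0,"dz":-9.5,"yaw":0},{"dx":0,"dy":0,"dz":-11,"yaw":0},{"dx":0,"dy":3,"dz":-11,"yaw":0},{"dx":0,"dy":6,"dz":-11,"yaw":0}]' 1; python3 -c "
from h import *
d=ctrl.get_image('side')['img'][90:250,190:350]; cv2.imwrite('pics/a11.png',cv2.resize(d,(600,600),interpolation=2))"
```

```text
t: 36.28
tcp_pos: [0.5645, 0.3267, 0.0652]
tool_rot: [[0.999, 0.052, -0.0], [0.052, -0.999, -0.0], [-0.0, 0.0, -1.0]]
ft_force: [-0.7, -0.5, 0.2]
gripper_width: 0.999
grip_force: 0.0
t: 36.95
tcp_pos: [0.5677, 0.2689, 0.1778]
tool_rot: [[0.998, 0.056, 0.003], [0.056, -0.998, 0.003], [0.003, -0.003, -1.0]]
ft_force: [-0.0, -1.2, -0.5]
gripper_width: 1.0
grip_force: 0.0
```

View pics/a11.png

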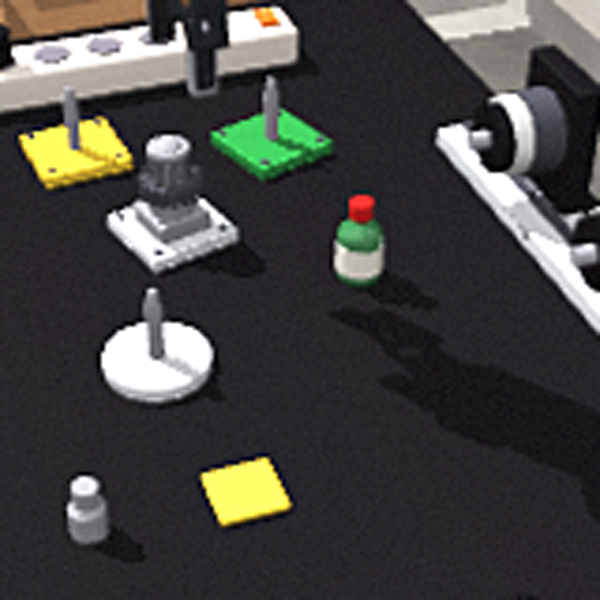

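The full stack (plate, ring, sprocket, cap) stands upright on the silver arbor at crop (170,190). The gripper is clear, and the socket and oil bottle are where they were.

```bash
python3 -c "
from bench import ctrl
print(ctrl.close_job())"
```

```text
the job is handed in; nothing more can be done
None
```

The coupling is built on the square-footed arbor in the order asked (plate, spacer, sprocket, cap), each part lowered to contact before release, and the job was handed in after about 37 s of the 109 s; no verdict was returned.

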